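# Make up a kiln-shelf kit in the carrying tray

## Task

Make up the kit for the next kiln shelf in the wooden carrying tray: first lift the top bat straight off the pile and lay it flat in the tray's wide bay, then stand the three tall props upright in the three small cells, one to a cell. Set everything down without dropping it, and leave the two short props and the two lower bats where they are.

Things in the scene. Friction and masses are not known exactly. Their poses are not given: they have to be found in the camera images.
- caddy: Wooden tray fixed to the bench, 200 (x) by 180 (y) by 26 mm high; origin: centre of its underside, z up. Floor, walls and dividers 6 mm thick; all walls reach 26 mm above the bench. Wide bay on its -x side (towards the robot), inside 130 (x) by 168 (y) mm, centre x=-29, y=0. On its +x side three cells, inside 52 x 52 mm, centres x=68, y=-58, 0, 58. A 10 mm handle batten on each y end. Turned up to 20 degrees.
- tall_a_center (a point): Tall kiln prop, wanted (the three are alike): square post of cream refractory, 32 x 32 mm, 100 mm tall, a 14 mm bore down its middle, 0.17 kg, standing loose on the bench. Nearest neighbour at least 75 mm off, centre to centre. This point is its centre, half-way up; z up, x and y square to its faces.
- tall_b_center (a point): Tall kiln prop, wanted (the three are alike): square post of cream refractory, 32 x 32 mm, 100 mm tall, a 14 mm bore down its middle, 0.17 kg, standing loose on the bench. Nearest neighbour at least 75 mm off, centre to centre. This point is its centre, half-way up; z up, x and y square to its faces.
- tall_c_center (a point): Tall kiln prop, wanted (the three are alike): square post of cream refractory, 32 x 32 mm, 100 mm tall, a 14 mm bore down its middle, 0.17 kg, standing loose on the bench. Nearest neighbour at least 75 mm off, centre to centre. This point is its centre, half-way up; z up, x and y square to its faces.
- short_a_center (a point): Short prop, look-alike that stays: the same square post but only 50 mm tall, standing loose among the tall ones. This point is its centre, half-way up; z up, x and y square to its faces.
- short_b_center (a point): Short prop, look-alike that stays: the same square post but only 50 mm tall, standing loose among the tall ones. This point is its centre, half-way up; z up, x and y square to its faces.
- bat_top_center (a point): Top bat of the pile: loose slab of cream refractory, 145 x 58 x 12 mm, 0.2 kg, lying level across the two lower bats, underside 12 mm above the bench; its middle spans the gap of about 30 mm between them. This point is its centre, half-way up; x along its 145 mm, y along its 58 mm, z up.
- bat_low_a_center (a point): Lower bat, stays: loose slab of the same 145 x 58 x 12 mm, lying flat on the bench under the top one, roughly parallel to the other lower bat, about 90 mm apart centre to centre. This point is its centre, half-way up; x along its 145 mm, z up.
- bat_low_b_center (a point): Lower bat, stays: loose slab of the same 145 x 58 x 12 mm, lying flat on the bench under the top one, roughly parallel to the other lower bat, about 90 mm apart centre to centre. This point is its centre, half-way up; x along its 145 mm, z up.
Not all that is in view belongs to the job. Leave any orange or purple look-alike of the part that bears tall_a_center alone. What is shaped like the part that bears tall_c_center but turquoise is not meant.

How it is judged:
On the way:
1. the top bat lies flat in the tray's wide bay, let go, while the three tall props are all still outside the tray (x of bat_top_center in the frame of caddy between -0.069 and 0.011 m and y of bat_top_center in the frame of caddy between -0.016 and 0.016 m and z of bat_top_center in the frame of caddy below 0.016 m and angle between bat_top_center's own z axis and vertical below 0.08 rad and linear speed of bat_top below 0.02 m/s and contact force between the fingers and bat_top below 0.05 N and horizontal distance between each of tall_a_center, tall_b_center, tall_c_center and caddy above 0.11 m), for 0.2 s.
At the end, for the whole second after the job is handed in: The top bat lies flat on the floor of the wide bay, the three tall props stand upright (within 5 degrees) on the floors of the three cells, one in each, all let go and at rest; each short prop is within 25 mm and each lower bat within 15 mm of where it was (x of bat_top_center in the frame of caddy between -0.069 and 0.011 m and y of bat_top_center in the frame of caddy between -0.016 and 0.016 m and z of bat_top_center in the frame of caddy below 0.016 m and angle between bat_top_center's own z axis and vertical below 0.08 rad and linear speed of each of bat_top, tall_a, tall_b, tall_c below 0.02 m/s and contact force between the fingers and bat_top below 0.05 N and x of tall_a_center in the frame of caddy between 0.055 and 0.081 m and (y of tall_a_center in the frame of caddy between -0.071 and -0.045 m or y of tall_a_center in the frame of caddy between -0.013 and 0.013 m or y of tall_a_center in the frame of caddy between 0.045 and 0.071 m) and z of each of tall_a_center, tall_b_center, tall_c_center in the frame of caddy below 0.061 m and angle between each of tall_a_center, tall_b_center, tall_c_center's own z axis and vertical below 0.09 rad and contact force between the fingers and tall_a below 0.05 N and x of tall_b_center in the frame of caddy between 0.055 and 0.081 m and (y of tall_b_center in the frame of caddy between -0.071 and -0.045 m or y of tall_b_center in the frame of caddy between -0.013 and 0.013 m or y of tall_b_center in the frame of caddy between 0.045 and 0.071 m) and contact force between the fingers and tall_b below 0.05 N and x of tall_c_center in the frame of caddy between 0.055 and 0.081 m and (y of tall_c_center in the frame of caddy between -0.071 and -0.045 m or y of tall_c_center in the frame of caddy between -0.013 and 0.013 m or y of tall_c_center in the frame of caddy between 0.045 and 0.071 m) and contact force between the fingers and tall_c below 0.05 N and distance of each of short_a_center, short_b_center from where it was at the start of the episode below 0.025 m and distance of each of bat_low_a_center, bat_low_b_center from where it was at the start of the episode below 0.015 m); the robot touches nothing.
It fails at once if a lower bat dragged more than 15 mm (distance of any of bat_low_a_center, bat_low_b_center from where it was at the start of the episode above 0.015 m).
It fails at once if a short prop moved more than 25 mm (distance of any of short_a_center, short_b_center from where it was at the start of the episode above 0.025 m).
It fails at once if the bat or a tall prop dropped: falling faster than 0.8 m/s with the fingers off it (a drop of about 30 mm) ((linear speed of tall_a above 0.8 m/s and contact force between the fingers and tall_a below 0.05 N) or (linear speed of tall_b above 0.8 m/s and contact force between the fingers and tall_b below 0.05 N) or (linear speed of tall_c above 0.8 m/s and contact force between the fingers and tall_c below 0.05 N) or (linear speed of bat_top above 0.8 m/s and contact force between the fingers and bat_top below 0.05 N)).
It also fails if it takes over 128 s, if anything falls off the work surface, if the arm or the gripper's body presses on something with over 40 N, if the wrist force passes 120 N, or if a joint passes its speed limit or range.

## Robot

A 6-joint arm with a two-finger parallel gripper is mounted at the origin on the work surface. World frame = base frame: x ahead of the robot, y to its left, z up, the work surface at z = 0. Lengths are in m, angles in rad, forces in N, time in s.
With the tool pointing down it reaches from about 0.3 to 0.875 m from the base axis. Payload 6.4 kg.
Tool frame: the origin (TCP) lies midway between the tips of the shut fingers; the grasp point (between the pads) lies ctrl.grip_depth behind it (ctrl.grip_depth is the distance from the TCP to the grasp point, in m); x points along the fingers, y is the direction in which the jaws open and shut, and the axes are right-handed (so a half turn about x gives the same grasp; the last joint's range is limited). The gripper opens to 85 mm and grips with 20 to 120 N. Pads are 22 mm wide; open, the fingers measure 114 mm over their backs; the gripper's body (76 mm by 85 mm) begins 54 mm behind the grasp point. The pads swing forward as they close: fully open they stand 13 mm farther back than shut.
Start: joints at [-1.364, 0.181, 1.607, -0, 1.354, -0.206], TCP at [0.231, -0.527, 0.231] pointing down, gripper open.
Joint ranges: [-2.99, 2.99], [-0.89, 2.07], [0.3, 2.58], [-1.14, 4.28], [0, 2.63], [-3.12, 3.12]. Speed limits (rad/s): [2.57, 2.57, 3.01, 3.14, 3.14, 3.14].

## Interface

Orientations are given as a unit quaternion [w, x, y, z].
In Python, from bench import ctrl gives the robot as it stands.
- The arm moves only by the shell command python3 -m creep 'ROWS'. ROWS is text: rows parted by semicolons, each of 7 numbers parted by spaces: the opening, from 0 (shut) to 1 (fully open), then the shift along the tool's x, y, z in cm, then the turn, a rotation vector about the tool's x, y, z in rad. In form: claw x y z ax ay az; .... A call has 1 to 10 rows; each row shifts and turns the pose as measured when the row begins, along the tool's axes as they then stand; what a row does not reach is not made up. A row lasts 1/8 s, in which the tool goes at most 62.5 mm and 10.7 degrees, less where a joint would pass 70% of its speed; a pose out of reach is approached as far as the arm can. A call with a gripper value outside its range is refused whole. The fingers move at their own pace and stop on an object; the grip force is fixed at half the most. Time passes only in rows, so rows that do not move let the fingers close. It gives the time, the measured TCP pose, the force and the opening at its end, in the units of the state.
- ctrl.get_obs(): the state, without advancing time (a new reading comes with each control period).
- ctrl.camera(name): name is "scene" or "top"; returns (picture, depth): 400x640x3 uint8, blue, green, red; 400x640 float32, m along the optical axis (not along the pixel's ray), 0 where there is no reading.
- ctrl.calibration(name): a dict with "mtx" (3x3 intrinsics, pixels), "R" (3x3) and "t" (3): a world point X has camera coordinates R X + t. Camera axes: x right, y down, z forward; pixel columns grow to the right and rows downward; lengths in m; the calibration is good to about 2 mm. A picture is of the moment at which its call begins. calibration takes no time and is no camera call.
- ctrl.hand_in(): hands the job in, once; it reports no verdict.
Trained networks look in the newest picture that a camera, given by its name, has taken for a name from the list of things; names that differ only in an ending like _2 or _b are one class to them, and where a whole thing is asked for, a point or a joint stands for the part that bears it (a point fixed in the world has none). Each returns a list of dicts, best first, with "confidence" (0 to 1); they miss things now and then, are a little off and sometimes report something else, mostly with a low value. They report only what shows in the picture. A call takes as long as a camera call. They do not tell look-alikes from the thing itself.
- ctrl.find_in(query, camera): "rect" ([left, top, right, bottom] in pixels, round what is visible of it).
The state is a dict: "time_s": time; "q": joint angles; "dq": joint speeds; "joint_efforts": joint torques, N m; "eef_pos": TCP position; "eef_rot": TCP orientation; "wrist_force": force on the tool from outside, world axes, zero at the start; "torque": the same for the moment, N m; "opening": opening from 0.0 (shut) to 1.0 (fully open).
Only numpy, scipy, OpenCV 4.12 (cv2) and the standard library are available. Lean on these libraries where they do the work, as an engineer would, in place of code of your own. Each camera call takes 0.05 s, during which the arm holds its last target.

## Working session

There is one attempt and no reset: what is moved stays moved. The work goes in short steps, Python scripts to look and compute and a shell command to move; the robot and the scene stay as the last step left them, time stands still between calls to the robot, and variables do not carry over. Pictures are saved under pics/ and viewed, and the job is handed in when it is done.

```bash
ls; mkdir -p pics
python3 - <<'E'
from bench import ctrl
import cv2,numpy as np
print(ctrl.get_obs(), ctrl.grip_depth)
for n in("scene","top"):
    p,d=ctrl.camera(n); cv2.imwrite(f"pics/{n}0.png",p); np.save(f"{n}_d0.npy",d)
    print(n,ctrl.calibration(n))
    for q in("caddy","tall_a_center","short_a_center","bat_top_center","bat_low_a_center"):
        print(q,[(np.round(r["rect"]).astype(int).tolist(),round(r["confidence"],2)) for r in ctrl.find_in(q,n)])
E
```

```text
pics
{'time_s': 0.0, 'q': array([-1.36427054e+00,  1.81542290e-01,  1.60801657e+00,  1.77317186e-05,
        1.35382417e+00, -2.06313357e-01]), 'dq': array([ 0.00250027,  0.00094346,  0.00082571,  0.00099845, -0.00026367,
        0.00217948]), 'joint_efforts': array([ 7.88127218e-04, -4.44874907e+01, -3.51334977e+01, -2.65486087e-04,
        9.01213672e-03,  7.72815838e-06]), 'eef_pos': array([ 0.23059277, -0.52612202,  0.23037933]), 'eef_rot': array([ 0.14429197,  0.69210168,  0.14555795, -0.69208957]), 'wrist_force': array([-0.03047653, -0.31043031,  0.26149288]), 'torque': array([-0.01109624, -0.00401911,  0.00794083]), 'opening': 0.9963985773180779} 0.0187
scene {'mtx': array([[379.42173891,   0.        , 318.63081494],
       [  0.        , 379.42173891, 198.79197835],
       [  0.        ,   0.        ,   1.        ]]), 'R': array([[ 0.72435584,  0.68932168,  0.01200999],
       [ 0.56403488, -0.58250416, -0.58528074],
       [-0.39645084,  0.43072558, -0.81074177]]), 't': array([-0.37673954, -0.27113908,  1.1330057 ])}
caddy [([318, 103, 421, 178], 0.93)]
tall_a_center [([233,
[... 202 characters left out ...]
)]
bat_low_a_center [([189, 247, 256, 315], 0.57)]
top {'mtx': array([[390.57753517,   0.        , 317.67514691],
       [  0.        , 390.57753517, 195.46907473],
       [  0.        ,   0.        ,   1.        ]]), 'R': array([[-0.02567684, -0.99868223, -0.04443543],
       [-0.99655296,  0.02907909, -0.07769558],
       [ 0.07888534,  0.04228728, -0.99598639]]), 't': array([0.03208793, 0.51668761, 0.81318425])}
caddy [([163, 173, 256, 271], 0.56)]
tall_a_center [([374, 211, 397, 231], 0.94), ([336, 218, 358, 239], 0.82), ([362, 259, 384, 286], 0.71)]
short_a_center [([284, 123, 303, 141], 0.82)]
bat_top_center [([437, 144, 470, 215], 0.68)]
bat_low_a_center [([422, 183, 498, 216], 0.85)]
```

View pics/scene0.png

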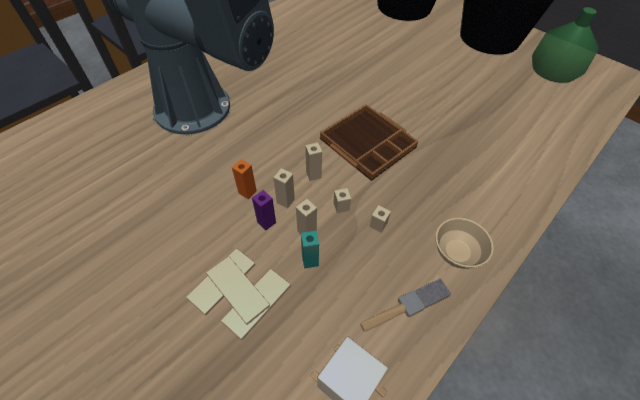

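View pics/top0.png

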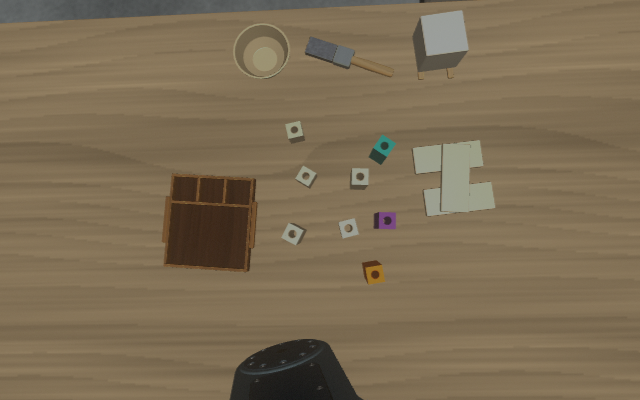

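The scene view shows cream props at (314,162), (284,188), (306,217), which are tall, and (343,200), (380,218), which are short. The look-alikes are orange (244,179), purple (264,210) and turquoise (310,250). The bat pile is at (238,290) and the tray at (368,142). In the top view the tall props are probably (292,233), (348,228), (360,177) and the short ones (306,176), (295,131). I'll check heights by depth and get poses.

```bash
cat > h.py <<'E'
from bench import ctrl
import cv2,numpy as np
def cloud(n,d):
    c=ctrl.calibration(n);K=c["mtx"]
    v,u=np.mgrid[0:400,0:640]
    X=np.stack([(u-K[0,2])/K[0,0]*d,(v-K[1,2])/K[1,1]*d,d],-1)
    return (X-c["t"])@c["R"]   # R^T (X-t)
def rect(P,u0,v0,r,zlo,zhi):
    # comp of points with z in the band near pixel
    m=((P[...,2]>zlo)&(P[...,2]<zhi)).astype(np.uint8)
    k=np.zeros_like(m);k[max(0,v0-r):v0+r,max(0,u0-r):u0+r]=1;m*=k
    n,l,s,c=cv2.connectedComponentsWithStats(m)
    if n<2:return None
    i=1+np.argmax(s[1:,4]);pts=P[l==i]
    (cx,cy),(w,h),a=cv2.minAreaRect((pts[:,:2]*1000).astype(np.float32))
    return len(pts),np.round([cx,cy,w,h,a],1),np.round(np.median(pts[:,2])*1000,1)
E
python3 - <<'E'
from h import *
P=cloud("top",np.load("top_d0.npy"))
S=cloud("scene",np.load("scene_d0.npy"))
print("table z",np.median(P[250:320,480:600,2]),np.median(S[300:390,50:150,2]))
for n,u,v in[("T1",292,233),("T2",348,228),("T3",360,177),("S1",306,176),("S2",295,131),("or",375,273),("pu",387,220),("tq",384,146)]:
    z=P[v-9:v+10,u-9:u+10,2];t=np.percentile(z,90)
    print(n,"ztop",round(t,4),rect(P,u,v,18,t-.012,t+.012))
for n,u,v in[("T1",314,149),("T2",284,176),("T3",306,208),("S1",343,193),("S2",380,212)]:
    z=S[v-6:v+7,u-6:u+7,2];t=np.percentile(z,85)
    print(n,"scene ztop",round(t,4),rect(S,u,v,15,t-.008,t+.008))
print("bat",rect(P,455,178,50,.018,.035), rect(S,238,290,50,.018,.035))
print("bat low z",np.median(P[195:205,475:485,2]),np.median(P[150:165,475:480,2]))
print("caddy top",rect(P,210,222,65,.018,.04),rect(S,368,142,60,.018,.04))
print("floor",P[240,210])
p=cv2.imread("pics/top0.png");cv2.imwrite("pics/crop1.png",cv2.resize(p[110:300,150:510],None,fx=2.2,fy=2.2,interpolation=cv2.INTER_CUBIC))
E
```

```text
table z 0.00019982805994937818 0.00045138124419825905
T1 ztop 0.1015 (242, array([438.9,  66.3,  31.9,  31.9,  61.7]), np.float64(100.1))
T2 ztop 0.1019 (236, array([447.4, -41.8,  31.8,  31.9,  13.1]), np.float64(100.3))
T3 ztop 0.1017 (244, array([546.3, -67.3,  31.9,  32.4,  84.7]), np.float64(100.2))
S1 ztop 0.0516 (214, array([557.1,  41.6,  32.3,  31.8,  57.7]), np.float64(50.1))
S2 ztop 0.0515 (222, array([655.1,  63.2,  32.4,  32.1,  11.7]), np.float64(50.0))
or ztop 0.1019 (262, array([359.1, -89.1,  32.2,  31.9,   8.5]), np.float64(100.3))
pu ztop 0.1015 (262, array([ 460.3, -115.8,   32.3,   30.7,   88. ]), np.float64(100.1))
tq ztop 0.1014 (256, array([ 604.6, -116.2,   31.6,   32.5,   54.7]), np.float64(100.1))
T1 scene ztop 0.1018 (148, array([438.6,  65.3,  32.3,  35.1,  60.4]), np.float64(100.5))
T2 scene ztop 0.1017 (180, array([446.6, -42.6,  33.1,  34.1,  14.8]), np.float64(100.3))
T3 scene ztop 0.1013 (210, array([545.4, -68.1,  32.6,  33.4,  87.7]), np.float64(100.2))
S1 scene ztop 0.0515 (169, array([555.9,  40.8,  32. ,  34.4,  57.6]), np.float64(50.3))
S2 scene ztop 0.0518 (175, array([654.1,  63.1,  31.9,  32.9,  10.4]), np.float64(50.1))
bat (1944, array([ 547.2, -272.1,   58.8,  144.9,   85.6]), np.float64(24.2)) (1924, array([ 546.8, -272.8,   58.3,  145.6,   85.7]), np.float64(24.6))
bat low z 0.012026588945122993 0.012140357547130456
caddy top (1984, array([467.4, 253.2, 200.2, 200.2,  84.9]), np.float64(25.4)) (1303, array([466.8, 253. , 202. , 203.5,  84.8]), np.float64(25.4))
floor [0.42797164 0.25661052 0.00409229]
```

View pics/crop1.png

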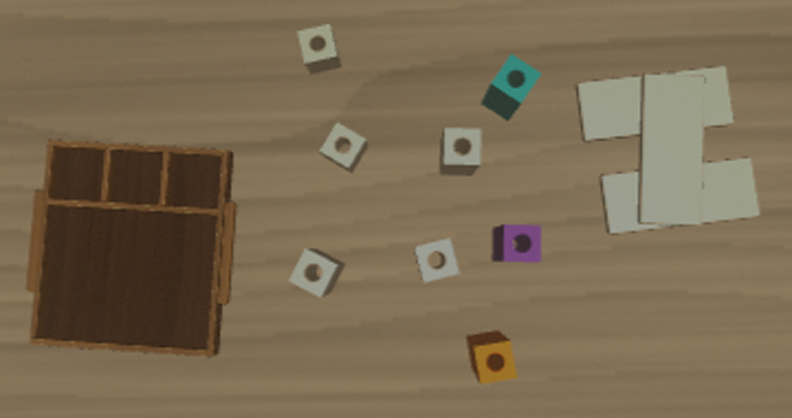

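Height confirms the choice: tall cream props T1 (439,66), T2 (447,-42) and T3 (546,-67) mm stand about 100 mm tall. The cream props at top-view pixels (306,176) and (295,131) are 50 mm and stay. Orange, purple and turquoise are excluded. Next I'll work out the gap between the lower bats, the tray yaw and the tool axes.

```bash
cat >> h.py <<'E'
from scipy.spatial.transform import Rotation as Ro
def go(x,y,z,yaw):
    """print tool-axis shift (cm) and turn for a TCP target in mm, jaw direction yaw in deg (mod 180), tool down"""
    o=ctrl.get_obs();q=o["eef_rot"];R=Ro.from_quat([q[1],q[2],q[3],q[0]])
    best=None
    for a in(yaw,yaw+180):
        a=np.radians(a);ty=np.array([np.cos(a),np.sin(a),0]);tx=np.array([0,0,-1.])
        T=Ro.from_matrix(np.stack([tx,ty,np.cross(tx,ty)],1))
        rv=(R.inv()*T).as_rotvec()
        if best is None or np.linalg.norm(rv)<np.linalg.norm(best[0]):best=(rv,T)
    d=np.array([x,y,z])/1000-o["eef_pos"]
    M=R.as_matrix()
    print("t",round(o["time_s"],2),"tcp",np.round(o["eef_pos"]*1000,1),"yaw",np.round(np.degrees(np.arctan2(M[1,1],M[0,1])),1),"open",round(o["opening"],3),"F",np.round(o["wrist_force"],1),"q6",round(o["q"][5],2))
    print(" turn rad (now axes)",np.round(best[0],3)," shift cm now axes",np.round(R.inv().apply(d)*100,2)," shift cm after turn",np.round(best[1].inv().apply(d)*100,2))
E
python3 - <<'E'
from h import *
P=cloud("top",np.load("top_d0.npy"))
m=(P[...,2]>.007)&(P[...,2]<.0175);
pts=P[100:240,400:520][m[100:240,400:520]]
for lo,hi in((.4,.547),(.547,.7)):
    s=pts[(pts[:,0]>lo)&(pts[:,0]<hi)]
    print(len(s),cv2.minAreaRect((s[:,:2]*1000).astype(np.float32)))
# tray dir: edges via fit of top surfaces
go(547,-272.5,120,85.6)
E
```

```text
1138 ((511.41058349609375, -280.29583740234375), (74.78721618652344, 145.92616271972656), 5.307172775268555)
1110 ((593.8983764648438, -261.788330078125), (58.44978713989258, 146.0214080810547), 4.754124641418457)
t 0.6 tcp [ 230.7 -526.7  231.3] yaw -66.3 open 1.001 F [ 0.4  0.5 -0.2] q6 -0.21
 turn rad (now axes) [0.49 0.   0.  ]  shift cm now axes [ 11.13 -10.59 -39.17]  shift cm after turn [ 11.13 -27.77 -29.59]
```

```bash
python3 -m creep '1 0 0 0 0.163 0 0; 1 0 0 0 0.163 0 0; 1 0 0 0 0.163 0 0; 1 0 -4 -4.2 0 0 0; 1 0 -4 -4.2 0 0 0; 1 0 -4 -4.2 0 0 0; 1 0 -4 -4.2 0 0 0; 1 0 -4 -4.2 0 0 0; 1 0 -4 -4.2 0 0 0; 1 0 0 0 0 0 0'; python3 -c "
from h import *
go(547,-272.5,60,85.6)"
```

```text
time_s: 1.85
eef_pos: [0.5118, -0.3066, 0.2321]
eef_rot: [-0.033, 0.707, -0.035, -0.705]
wrist_force: [0.6, -0.4, 0.3]
opening: 1.0
t 1.85 tcp [ 511.8 -306.6  232.1] yaw -95.6 open 1.0 F [ 0.6 -0.4  0.3] q6 0.93
 turn rad (now axes) [-0.02  -0.002 -0.003]  shift cm now axes [17.2  -3.79 -3.13]  shift cm after turn [17.21 -3.67 -3.25]
```

```bash
python3 -m creep '1 2 -1.9 -1.6 -0.02 -0.002 -0.003; 1 2 -1.9 -1.6 0 0 0; 1 5 0 0 0 0 0; 1 5 0 0 0 0 0; 1 3 0 0 0 0 0; 1 0 0 0 0 0 0'; python3 -c "
from h import *
go(547,-272.5,10,85.6)"
```

```text
time_s: 2.6
eef_pos: [0.5461, -0.276, 0.0592]
eef_rot: [-0.026, 0.707, -0.029, -0.706]
wrist_force: [1.1, -0.0, 0.1]
opening: 1.001
t 2.6 tcp [ 546.1 -276.    59.2] yaw -94.5 open 1.001 F [ 1.1 -0.   0.1] q6 0.99
 turn rad (now axes) [-0.001 -0.002 -0.004]  shift cm now axes [ 4.91 -0.38 -0.06]  shift cm after turn [ 4.92 -0.36 -0.07]
```

```bash
python3 -m creep '1 0 -0.36 -0.06 0 -0.002 -0.004; 1 0 0 0 0 0 0; 1 1.6 0 0 0 0 0; 1 1.6 0 0 0 0 0; 1 1.6 0 0 0 0 0; 1 0 0 0 0 0 0'
python3 - <<'E'
from h import *
go(547,-272.5,10,85.6)
for n in("scene","top"):
    p,d=ctrl.camera(n);cv2.imwrite(f"pics/{n}1.png",p)
p=cv2.imread("pics/scene1.png");cv2.imwrite("pics/crop2.png",cv2.resize(p[200:360,130:330],None,fx=3,fy=3,interpolation=cv2.INTER_CUBIC))
E
```

```text
time_s: 3.35
eef_pos: [0.5489, -0.2752, 0.0126]
eef_rot: [-0.026, 0.708, -0.029, -0.705]
wrist_force: [-0.2, 0.2, 0.1]
opening: 1.0
t 3.35 tcp [ 548.9 -275.2   12.6] yaw -94.5 open 1.0 F [-0.2  0.2  0.1] q6 0.99
 turn rad (now axes) [-0.002 -0.005 -0.004]  shift cm now axes [ 0.26 -0.25  0.22]  shift cm after turn [ 0.26 -0.25  0.21]
```

View pics/crop2.png

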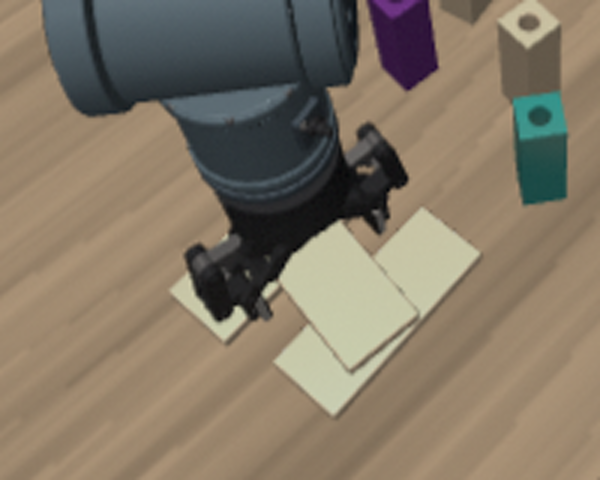

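The jaws straddle the top bat, with fingers either side of its waist. I'll correct the 2.5 mm offset, go down 3 mm and close.

```bash
python3 -m creep '1 0 -0.25 0.1 0 -0.004 -0.004; 1 0 0 0 0 0 0;1 0.3 -0.1 0 0 0 0; 1 0 0 0 0 0 0'; python3 -c "
from h import *
go(547,-272.5,9,85.6)"
```

```text
time_s: 3.95
eef_pos: [0.5504, -0.2729, 0.0128]
eef_rot: [-0.027, 0.709, -0.029, -0.705]
wrist_force: [-1.0, -0.0, 0.2]
opening: 1.0
t 3.95 tcp [ 550.4 -272.9   12.8] yaw -94.5 open 1.0 F [-1.  -0.   0.2] q6 1.0
 turn rad (now axes) [-0.002 -0.006 -0.003]  shift cm now axes [ 0.37 -0.01  0.34]  shift cm after turn [ 0.38 -0.01  0.34]
```

```bash
python3 -m creep '1 0.4 0 0.3 0 -0.006 -0.003; 1 0 0 0 0 0 0'; python3 -c "
from h import *
go(547,-272.5,9,85.6)"; python3 -m creep '1 0.2 0 0.2 0 -0.004 0; 1 0 0 0 0 0 0'; python3 -c "
from h import *
go(547,-272.5,9,85.6)"
```

```text
time_s: 4.2
eef_pos: [0.5472, -0.2726, 0.0085]
eef_rot: [0.028, -0.706, 0.028, 0.707]
wrist_force: [0.6, -0.5, 0.8]
opening: 0.998
t 4.2 tcp [ 547.2 -272.6    8.5] yaw -94.5 open 0.998 F [ 0.6 -0.5  0.8] q6 0.99
 turn rad (now axes) [-0.002  0.001  0.   ]  shift cm now axes [-0.05 -0.01  0.02]  shift cm after turn [-0.05 -0.01  0.02]
time_s: 4.45
eef_pos: [0.5449, -0.2725, 0.0063]
eef_rot: [0.028, -0.705, 0.028, 0.708]
wrist_force: [-0.3, 0.8, 0.2]
opening: 1.002
t 4.45 tcp [ 544.9 -272.5    6.3] yaw -94.5 open 1.002 F [-0.3  0.8  0.2] q6 0.99
 turn rad (now axes) [-0.002  0.005  0.001]  shift cm now axes [-0.28 -0.01 -0.21]  shift cm after turn [-0.27 -0.01 -0.21]
```

```bash
python3 -m creep '1 -0.25 0 -0.2 0 0.005 0; 0 0 0 0 0 0 0; 0 0 0 0 0 0 0; 0 0 0 0 0 0 0; 0 0 0 0 0 0 0; 0 0 0 0 0 0 0'; python3 -c "
from h import *
go(547,-272.5,9,85.6)"
```

```text
time_s: 5.2
eef_pos: [0.5474, -0.2729, 0.0096]
eef_rot: [-0.028, 0.707, -0.028, -0.706]
wrist_force: [-0.1, 0.9, 0.6]
opening: 0.66
t 5.2 tcp [ 547.4 -272.9    9.6] yaw -94.5 open 0.66 F [-0.1  0.9  0.6] q6 0.99
 turn rad (now axes) [-0.002 -0.001  0.   ]  shift cm now axes [ 0.06 -0.04  0.04]  shift cm after turn [ 0.06 -0.04  0.04]
```

Gripped at 0.66, which is about 57 mm. Now I'll lift slowly, then look.

```bash
python3 -m creep '0 -1 0 0 0 0 0; 0 -1.5 0 0 0 0 0; 0 -3 0 0 0 0 0; 0 -4 0 0 0 0 0; 0 -4 0 0 0 0 0; 0 -4 0 0 0 0 0; 0 -3 0 0 0 0 0; 0 0 0 0 0 0 0'
python3 - <<'E'
from h import *
go(438.2,255.7,200,-5.1)
p,d=ctrl.camera("scene");cv2.imwrite("pics/s3.png",p)
E
```

```text
time_s: 6.2
eef_pos: [0.5468, -0.2724, 0.227]
eef_rot: [-0.027, 0.708, -0.028, -0.706]
wrist_force: [0.2, -0.1, -2.2]
opening: 0.659
t 6.2 tcp [ 546.8 -272.4  227. ] yaw -94.5 open 0.659 F [ 0.2 -0.1 -2.2] q6 0.99
 turn rad (now axes) [-1.56e+00 -1.00e-03 -3.00e-03]  shift cm now axes [  2.58 -51.8   14.99]  shift cm after turn [  2.7  -15.51 -51.64]
```

View pics/s3.png

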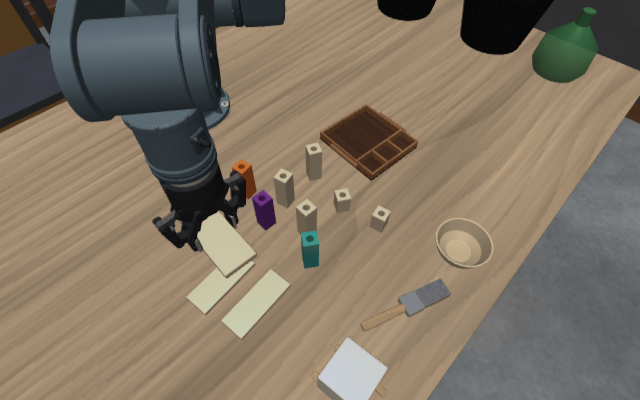

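The bat is held level at (225,245), and the lower bats have not moved. I'll translate at height, then turn.

```bash
python3 -m creep '0 0 -3 0.8 0 0 0; 0 0 -5.4 1.6 0 0 0; 0 0 -5.4 1.6 0 0 0; 0 0 -5.4 1.6 0 0 0; 0 0 -5.4 1.6 0 0 0; 0 0 -5.4 1.6 0 0 0; 0 0 -5.4 1.6 0 0 0; 0 0 -5.4 1.6 0 0 0; 0 0 -5.4 1.6 0 0 0; 0 0 0 0 0 0 0'; python3 -m creep '0 0 0 0 -0.1 0 0; 0 0 0 0 -0.16 0 0; 0 0 0 0 -0.16 0 0; 0 0 0 0 -0.16 0 0; 0 0 0 0 -0.16 0 0; 0 0 0 0 -0.16 0 0; 0 0 0 0 -0.16 0 0; 0 0 0 0 -0.16 0 0; 0 0 0 0 -0.1 0 0; 0 0 0 0 0 0 0';  python3 -c "
from h import *
go(438.2,255.7,100,-5.1)"
```

```text
time_s: 7.5
eef_pos: [0.4323, 0.2148, 0.2084]
eef_rot: [0.031, -0.697, 0.027, 0.716]
wrist_force: [0.7, -0.1, -2.6]
opening: 0.657
time_s: 8.75
eef_pos: [0.4248, 0.203, 0.192]
eef_rot: [-0.41, -0.552, -0.431, 0.585]
wrist_force: [-0.3, -0.3, -1.6]
opening: 0.656
t 8.75 tcp [424.8 203.  192. ] yaw -17.1 open 0.656 F [-0.3 -0.3 -1.6] q6 0.48
 turn rad (now axes) [-0.208  0.014  0.053]  shift cm now axes [ 9.1   0.21 -5.6 ]  shift cm after turn [ 9.2   0.87 -5.36]
```

```bash
python3 -m creep '0 0 0 0 -0.104 0.014 0.053; 0 0 0 0 -0.104 0 0; 0 0 0 0 0 0 0; 0 1 0.4 -2.7 0 0 0; 0 2 0.4 -2.7 0 0 0; 0 0 0 0 0 0 0';  python3 -c "
from h import *
go(438.2,255.7,60,-5.1)"
```

```text
time_s: 9.5
eef_pos: [0.4374, 0.2531, 0.1573]
eef_rot: [-0.473, -0.524, -0.472, 0.529]
wrist_force: [-0.1, 0.4, -2.0]
opening: 0.657
t 9.5 tcp [437.4 253.1 157.3] yaw -6.2 open 0.657 F [-0.1  0.4 -2. ] q6 0.4
 turn rad (now axes) [-0.019  0.006  0.004]  shift cm now axes [ 9.73  0.09 -0.33]  shift cm after turn [ 9.73  0.06 -0.27]
```

```bash
python3 -m creep '0 1.5 0.1 -0.3 -0.019 0.006 0.004; 0 4 0 0 0 0 0; 0 4 0 0 0 0 0; 0 0 0 0 0 0 0; 0 0 0 0 0 0 0';  python3 - <<'E'
from h import *
go(438.2,255.7,20,-5.1)
for n in("scene","top"):
    p,d=ctrl.camera(n);cv2.imwrite(f"pics/{n}4.png",p)
a=cv2.imread("pics/scene4.png")[60:220,250:450];b=cv2.imread("pics/top4.png")[130:290,120:320]
cv2.imwrite("pics/c4.png",cv2.resize(np.hstack([a,b]),None,fx=2,fy=2,interpolation=cv2.INTER_CUBIC))
E
```

```text
time_s: 10.12
eef_pos: [0.4414, 0.2536, 0.0634]
eef_rot: [0.475, 0.525, 0.473, -0.523]
wrist_force: [-0.3, -0.4, -1.3]
opening: 0.657
t 10.12 tcp [441.4 253.6  63.4] yaw -5.7 open 0.657 F [-0.3 -0.4 -1.3] q6 0.39
 turn rad (now axes) [-0.011 -0.    -0.004]  shift cm now axes [ 4.34 -0.35 -0.18]  shift cm after turn [ 4.34 -0.34 -0.18]
```

View pics/c4.png

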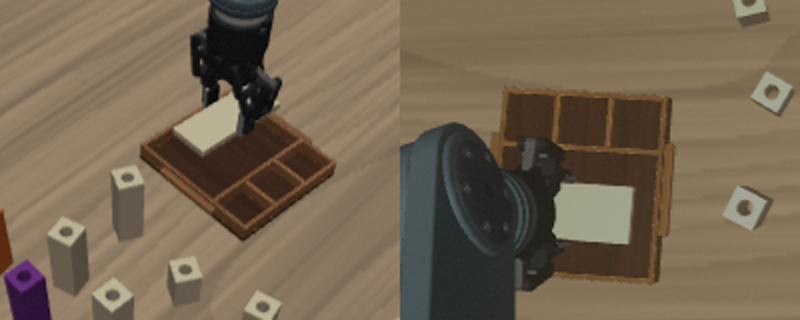

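The bat is level and aligned over the wide bay. I'll lower it the rest of the way.

```bash
python3 -m creep '0 1.5 -0.3 -0.2 -0.011 0 -0.004; 0 1.5 0 0 0 0 0; 0 1 0 0 0 0 0; 0 0 0 0 0 0 0';  python3 -c "
from h import *
go(438.2,255.7,5,-5.1)"
```

```text
time_s: 10.72
eef_pos: [0.4398, 0.2567, 0.0228]
eef_rot: [0.478, 0.523, 0.477, -0.52]
wrist_force: [-0.1, 0.1, -2.3]
opening: 0.659
t 10.72 tcp [439.8 256.7  22.8] yaw -5.0 open 0.659 F [-0.1  0.1 -2.3] q6 0.38
 turn rad (now axes) [ 0.002 -0.002 -0.003]  shift cm now axes [ 1.78 -0.16  0.12]  shift cm after turn [ 1.78 -0.15  0.11]
```

```bash
python3 -m creep '0 0.8 -0.1 0.1 0 -0.002 -0.003; 0 0.8 0 0 0 0 0; 0 0 0 0 0 0 0';  python3 -c "
from h import *
go(438.2,255.7,4,-5.1)"
```

```text
time_s: 11.1
eef_pos: [0.4388, 0.2558, 0.0057]
eef_rot: [-0.478, -0.521, -0.477, 0.521]
wrist_force: [0.3, -0.4, -1.9]
opening: 0.658
t 11.1 tcp [438.8 255.8   5.7] yaw -5.0 open 0.658 F [ 0.3 -0.4 -1.9] q6 0.38
 turn rad (now axes) [ 0.002  0.    -0.   ]  shift cm now axes [ 0.17 -0.06  0.01]  shift cm after turn [ 0.17 -0.06  0.01]
```

```bash
python3 -m creep '0 0.2 0 0 0 0 0; 0 0 0 0 0 0 0';  python3 -c "
from h import *
go(438.2,255.7,4,-5.1)"
```

```text
time_s: 11.35
eef_pos: [0.4392, 0.2559, 0.0039]
eef_rot: [0.478, 0.522, 0.477, -0.521]
wrist_force: [0.4, 0.1, -1.4]
opening: 0.656
t 11.35 tcp [439.2 255.9   3.9] yaw -5.0 open 0.656 F [ 0.4  0.1 -1.4] q6 0.38
 turn rad (now axes) [ 0.001  0.    -0.001]  shift cm now axes [-0.01 -0.1   0.03]  shift cm after turn [-0.01 -0.1   0.03]
```

```bash
python3 -m creep '0.85 0 0 0 0 0 0; 0.85 0 0 0 0 0 0; 0.85 0 0 0 0 0 0; 0.85 0 0 0 0 0 0; 0.85 -1 0 0 0 0 0; 0.85 -2 0 0 0 0 0; 0.85 -4 0 0 0 0 0; 0.85 -5 0 0 0 0 0; 0.85 -5 0 0 0 0 0; 0.85 0 0 0 0 0 0';  python3 - <<'E'
from h import *
go(438.7,65.8,160,-28.3)
for n in("scene","top"):
    p,d=ctrl.camera(n);cv2.imwrite(f"pics/{n}5.png",p)
    P=cloud(n,d)
    print(n,"bat",rect(P,*((208,225) if n=="top" else (358,135)),45,.013,.0205))
a=cv2.imread("pics/scene5.png")[60:220,250:450];b=cv2.imread("pics/top5.png")[130:290,120:320]
cv2.imwrite("pics/c5.png",cv2.resize(np.hstack([a,b]),None,fx=2,fy=2,interpolation=cv2.INTER_CUBIC))
E
```

```text
time_s: 12.6
eef_pos: [0.4399, 0.2562, 0.1836]
eef_rot: [0.479, 0.523, 0.477, -0.52]
wrist_force: [0.4, 0.4, -0.1]
opening: 0.848
t 12.6 tcp [439.9 256.2 183.6] yaw -5.0 open 0.848 F [ 0.4  0.4 -0.1] q6 0.38
 turn rad (now axes) [ 0.406 -0.002 -0.004]  shift cm now axes [ 2.34  1.53 18.98]  shift cm after turn [ 2.36  8.92 16.83]
scene bat (723, array([438.1, 255.1, 146.9,  59.4,  85.1]), np.float64(18.7))
top bat (1692, array([439. , 256.9, 145.3,  58.1,  85.2]), np.float64(18.1))
```

View pics/c5.png

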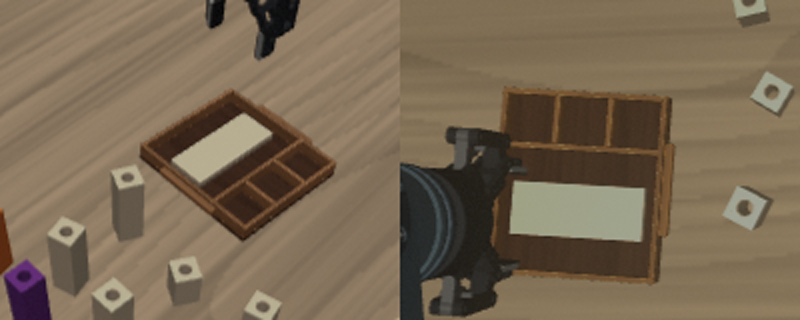

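The bat lies flat in the bay: its top is at 18 mm, its centre is within 1 mm, and it is let go. Next is tall prop T1 at (439,66).

```bash
python3 -m creep '0.7 0 0.4 4.7 0 0 0; 0.7 0 0.4 4.8 0 0 0; 0.7 0 0.4 4.8 0 0 0; 0.7 0 0.4 4.7 0 0 0; 0.7 0 0 0 0.136 0 0; 0.7 0 0 0 0.136 0 0; 0.7 0 0 0 0.136 0 0; 0.7 0 0 0 0 0 0';  python3 -c "
from h import *
go(438.7,65.8,150,-28.3)"
```

```text
time_s: 13.7
eef_pos: [0.427, 0.0587, 0.1669]
eef_rot: [-0.354, -0.601, -0.364, 0.618]
wrist_force: [0.7, 0.7, -0.2]
opening: 0.699
t 13.7 tcp [427.   58.7 166.9] yaw -29.1 open 0.699 F [ 0.7  0.7 -0.2] q6 0.37
 turn rad (now axes) [-0.013  0.013  0.024]  shift cm now axes [ 1.66  0.72 -1.21]  shift cm after turn [ 1.69  0.7  -1.18]
```

```bash
python3 -m creep '0.7 0 0.7 -1.2 -0.013 0.013 0.024; 0.7 0 0 0 0 0 0; 0.7 1.5 0 0 0 0 0; 0.7 0 0 0 0 0 0';  python3 -c "
from h import *
go(438.7,65.8,120,-28.3)"
```

```text
time_s: 14.2
eef_pos: [0.4385, 0.0669, 0.1488]
eef_rot: [-0.364, -0.605, -0.365, 0.606]
wrist_force: [0.7, -0.1, 0.3]
opening: 0.699
t 14.2 tcp [438.5  66.9 148.8] yaw -27.9 open 0.699 F [ 0.7 -0.1  0.3] q6 0.37
 turn rad (now axes) [ 0.007 -0.     0.001]  shift cm now axes [2.88 0.08 0.09]  shift cm after turn [2.88 0.08 0.09]
```

```bash
python3 -m creep '0.7 2 0.1 0.1 0.007 0 0; 0.7 4 0 0 0 0 0; 0.7 4 0 0 0 0 0; 0.7 0 0 0 0 0 0';  python3 -c "
from h import *
go(438.7,65.8,48,-28.3)"
```

```text
time_s: 14.7
eef_pos: [0.4398, 0.0654, 0.047]
eef_rot: [0.363, 0.607, 0.363, -0.606]
wrist_force: [-0.7, 0.3, -0.4]
opening: 0.7
t 14.7 tcp [439.8  65.4  47. ] yaw -28.2 open 0.7 F [-0.7  0.3 -0.4] q6 0.37
 turn rad (now axes) [ 0.002 -0.001 -0.001]  shift cm now axes [-0.1  -0.12  0.02]  shift cm after turn [-0.1  -0.12  0.02]
```

Aligned within about 1 mm. I'll close and lift.

```bash
python3 -m creep '0.7 0 -0.1 0 0 0 0; 0 0 0 0 0 0 0; 0 0 0 0 0 0 0; 0 0 0 0 0 0 0; 0 0 0 0 0 0 0; 0 0 0 0 0 0 0'; python3 -c "
from h import *
go(540,304.8,190,-5.1)"; python3 -m creep '0 -1 0 0 0 0 0; 0 -2 0 0 0 0 0; 0 -4 0 0 0 0 0; 0 -4 0 0 0 0 0; 0 -3 0 0 0 0 0; 0 0 0 0 0 0 0';  python3 -c "
from h import *
go(540,304.8,190,-5.1)"
```

```text
time_s: 15.45
eef_pos: [0.4422, 0.0657, 0.0517]
eef_rot: [0.365, 0.609, 0.362, -0.604]
wrist_force: [0.0, 0.8, -2.4]
opening: 0.364
t 15.45 tcp [442.2  65.7  51.7] yaw -28.2 open 0.364 F [ 0.   0.8 -2.4] q6 0.37
 turn rad (now axes) [-0.403 -0.002 -0.008]  shift cm now axes [-13.76  -2.56 -25.74]  shift cm after turn [-13.83   7.61 -24.69]
time_s: 16.2
eef_pos: [0.4404, 0.0658, 0.1981]
eef_rot: [0.365, 0.609, 0.362, -0.604]
wrist_force: [0.1, 0.6, -2.2]
opening: 0.368
t 16.2 tcp [440.4  65.8 198.1] yaw -28.2 open 0.368 F [ 0.1  0.6 -2.2] q6 0.37
 turn rad (now axes) [-0.403 -0.002 -0.008]  shift cm now axes [  0.87  -2.51 -25.77]  shift cm after turn [  0.81   7.8  -24.69]
```

The TCP rose about 4 mm during closing, so I'll measure the held prop to get its true offset from the tool.

Run:
```python
from h import *
p,d=ctrl.camera("scene");cv2.imwrite("pics/s6.png",p);np.save("s6.npy",d)
c=ctrl.calibration("scene");o=ctrl.get_obs()["eef_pos"];X=c["R"]@o+c["t"];uv=c["mtx"]@X/X[2];print(uv[:2])
u,v=map(int,uv[:2]);u0=max(0,u-50);v0=max(0,v-60)
cv2.imwrite("pics/c6.png",cv2.resize(p[v0:v0+120,u0:u0+110],None,fx=5,fy=5,interpolation=cv2.INTER_CUBIC));print(u0,v0)
P=cloud("scene",d)
r=np.linalg.norm(P[...,:2]-o[:2],axis=-1)<.03
m=r&(P[...,2]>.06)&(P[...,2]<.3)
print("bottom z pct",np.percentile(P[m][:,2],[0,1,2,5,10]),m.sum())
```

```text
[313.73056292 117.79745126]
263 57
bottom z pct [0.14628205 0.15107969 0.15219493 0.15594223 0.16281212] 778
```

View pics/c6.png

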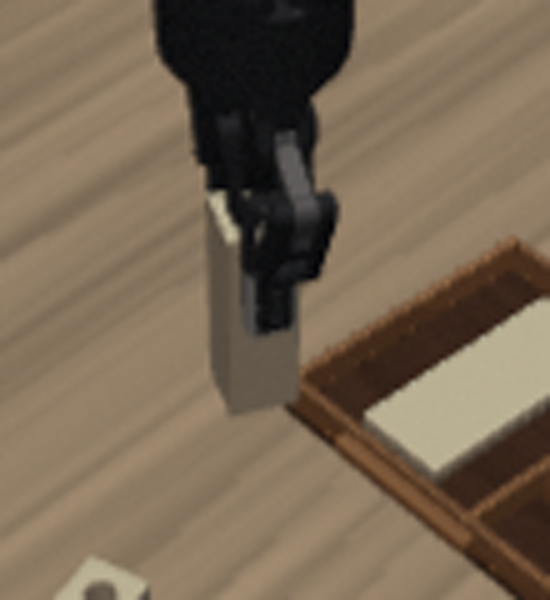

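The prop hangs upright with its bottom about 49 mm below the TCP. Now to the far cell (540,305).

```bash
python3 -m creep '0 0 -0.4 -3 0 0 0; 0 0 -0.5 -5 0 0 0; 0 0 -0.5 -5 0 0 0; 0 0 -0.5 -5 0 0 0; 0 0 -0.5 -5 0 0 0; 0 0 -0.2 -2.5 0 0 0; 0 0 0 0 -0.13 0 0; 0 0 0 0 -0.13 0 0; 0 0 0 0 -0.13 0 0; 0 0 0 0 0 0 0';  python3 -c "
from h import *
go(540,304.8,130,-5.1)"
```

```text
time_s: 17.5
eef_pos: [0.5288, 0.3078, 0.1719]
eef_rot: [-0.472, -0.513, -0.48, 0.532]
wrist_force: [0.9, 0.7, -1.5]
opening: 0.367
t 17.5 tcp [528.8 307.8 171.9] yaw -5.3 open 0.367 F [ 0.9  0.7 -1.5] q6 0.43
 turn rad (now axes) [-0.004  0.012  0.026]  shift cm now axes [4.16 1.25 0.14]  shift cm after turn [4.19 1.14 0.2 ]
```

```bash
python3 -m creep '0 0 1.2 0.2 -0.004 0.012 0.026; 0 0 0 0 0 0 0; 0 3 0 0 0 0 0; 0 0 0 0 0 0 0';  python3 -c "
from h import *
go(540,304.8,100,-5.1)"
```

```text
time_s: 18.0
eef_pos: [0.5408, 0.3035, 0.1393]
eef_rot: [-0.475, -0.523, -0.475, 0.524]
wrist_force: [-0.0, -0.3, -2.9]
opening: 0.368
t 18.0 tcp [540.8 303.5 139.3] yaw -5.5 open 0.368 F [-0.  -0.3 -2.9] q6 0.42
 turn rad (now axes) [-0.007  0.001  0.001]  shift cm now axes [ 3.93 -0.09 -0.12]  shift cm after turn [ 3.93 -0.09 -0.12]
```

```bash
python3 -m creep '0 2 -0.1 -0.1 -0.007 0 0; 0 2 0 0 0 0 0; 0 0 0 0 0 0 0';  python3 -c "
from h import *
go(540,304.8,60,-5.1)"
```

```text
time_s: 18.38
eef_pos: [0.5409, 0.305, 0.0985]
eef_rot: [0.477, 0.522, 0.477, -0.521]
wrist_force: [-0.5, -0.2, -2.0]
opening: 0.362
t 18.38 tcp [540.9 305.   98.5] yaw -5.1 open 0.362 F [-0.5 -0.2 -2. ] q6 0.41
 turn rad (now axes) [-0.    -0.    -0.002]  shift cm now axes [ 3.85 -0.1   0.03]  shift cm after turn [ 3.85 -0.09  0.03]
```

Run:
```python
from h import *
p,d=ctrl.camera("scene");q,e=ctrl.camera("top")
cv2.imwrite("pics/c7.png",cv2.resize(np.hstack([p[50:200,300:450],q[130:280,130:280]]),None,fx=2.6,fy=2.6,interpolation=cv2.INTER_CUBIC))
o=ctrl.get_obs()["eef_pos"]
P=cloud("scene",d)
r=np.linalg.norm(P[...,:2]-o[:2],axis=-1)<.026
for z in range(28,80,4):
    m=r&(abs(P[...,2]-z/1000)<.002);print(z,m.sum(),end=' ; ')
```

```text
28 3 ; 32 0 ; 36 0 ; 40 0 ; 44 0 ; 48 7 ; 52 14 ; 56 18 ; 60 24 ; 64 15 ; 68 19 ; 72 18 ; 76 22 ;
```

View pics/c7.png

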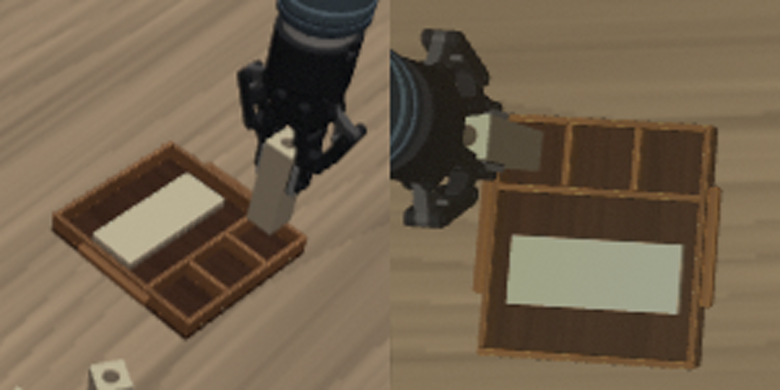

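The prop is centred over the far cell with its bottom at about 47 mm, so it should seat at a TCP of about 57.

```bash
python3 -m creep '0 2 -0.1 0 0 0 0; 0 1.4 0 0 0 0 0; 0 0 0 0 0 0 0';  python3 -c "
from h import *
go(540,304.8,57,-5.1)"
```

```text
time_s: 18.85
eef_pos: [0.5419, 0.3058, 0.065]
eef_rot: [0.478, 0.524, 0.476, -0.52]
wrist_force: [-0.9, 0.1, -1.9]
opening: 0.365
t 18.85 tcp [541.9 305.8  65. ] yaw -5.1 open 0.365 F [-0.9  0.1 -1.9] q6 0.41
 turn rad (now axes) [-0.    -0.002 -0.006]  shift cm now axes [ 0.8  -0.18  0.12]  shift cm after turn [ 0.8  -0.18  0.12]
```

```bash
python3 -m creep '0 0.5 -0.2 0.1 0 -0.002 -0.006; 0 0 0 0 0 0 0';  python3 -c "
from h import *
go(540,304.8,57,-5.1)"; python3 -m creep '0 0.2 0 0 0 0 0; 0 0 0 0 0 0 0';  python3 -c "
from h import *
go(540,304.8,57,-5.1)"
```

```text
time_s: 19.1
eef_pos: [0.5398, 0.305, 0.0597]
eef_rot: [-0.477, -0.522, -0.477, 0.522]
wrist_force: [-0.2, -0.4, -2.1]
opening: 0.365
t 19.1 tcp [539.8 305.   59.7] yaw -5.1 open 0.365 F [-0.2 -0.4 -2.1] q6 0.41
 turn rad (now axes) [-0. -0.  0.]  shift cm now axes [0.27 0.02 0.02]  shift cm after turn [0.27 0.02 0.02]
time_s: 19.35
eef_pos: [0.5404, 0.3052, 0.0583]
eef_rot: [0.477, 0.522, 0.477, -0.521]
wrist_force: [-0.9, -0.5, -1.2]
opening: 0.367
t 19.35 tcp [540.4 305.2  58.3] yaw -5.1 open 0.367 F [-0.9 -0.5 -1.2] q6 0.41
 turn rad (now axes) [-0.    -0.001 -0.001]  shift cm now axes [ 0.13 -0.03  0.04]  shift cm after turn [ 0.13 -0.03  0.04]
```

Down another 2–3 mm in tiny steps, feeling for the floor.

```bash
for i in 1; do python3 -m creep '0 0.2 0 0 0 0 0; 0 0 0 0 0 0 0'; done; python3 -m creep '0 0.2 0 0 0 0 0'
```

```text
time_s: 19.6
eef_pos: [0.5407, 0.3053, 0.0567]
eef_rot: [0.477, 0.522, 0.477, -0.521]
wrist_force: [-0.3, 0.1, -2.4]
opening: 0.368
time_s: 19.73
eef_pos: [0.541, 0.3055, 0.0562]
eef_rot: [0.477, 0.523, 0.477, -0.521]
wrist_force: [-8.0, -2.4, 19.3]
opening: 0.369
```

Touched the floor (19 N up) at a TCP of 56. I'll release and retreat.

```bash
python3 -m creep '0.7 -0.1 0 0 0 0 0; 0.7 0 0 0 0 0 0; 0.7 0 0 0 0 0 0; 0.7 0 0 0 0 0 0; 0.7 -2 0 0 0 0 0; 0.7 -4 0 0 0 0 0; 0.7 -4 0 0 0 0 0; 0.7 -3 0 0 0 0 0; 0.7 0 0 0 0 0 0';  python3 - <<'E'
from h import *
go(447,-42.2,175,13.1)
p,d=ctrl.camera("scene");q,e=ctrl.camera("top")
cv2.imwrite("pics/c8.png",cv2.resize(np.hstack([p[50:200,300:450],q[130:280,130:280]]),None,fx=2.6,fy=2.6,interpolation=cv2.INTER_CUBIC))
print(rect(cloud("top",e),190,180,40,.095,.113),rect(cloud("scene",d),400,130,40,.095,.113))
E
```

```text
time_s: 20.85
eef_pos: [0.5421, 0.3058, 0.1976]
eef_rot: [0.478, 0.524, 0.476, -0.519]
wrist_force: [0.4, -0.4, 0.3]
opening: 0.699
t 20.85 tcp [542.1 305.8 197.6] yaw -5.1 open 0.699 F [ 0.4 -0.4  0.3] q6 0.41
 turn rad (now axes) [-0.318 -0.002 -0.008]  shift cm now axes [ 2.09 -6.39 35.52]  shift cm after turn [  2.26 -17.15  31.74]
(278, array([540. , 304.7,  33.2,  31.9,  85.5]), np.float64(105.8)) (171, array([538.8, 304.3,  34.4,  34.1,  84.7]), np.float64(106.1))
```

View pics/c8.png

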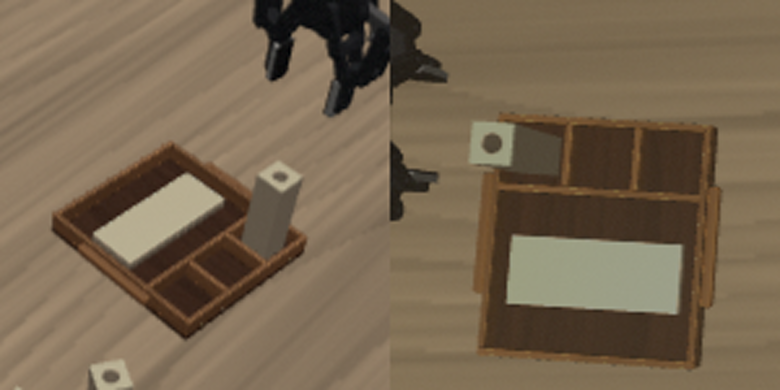

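The first prop stands upright in the far cell: centre (540,304.7), top at 106 mm. Next is T2 at (447,-42), with jaws along 13°.

```bash
python3 -m creep '0.7 0 -0.6 3.5 0 0 0; 0.7 0 -1.1 5.8 0 0 0; 0.7 0 -1.1 5.8 0 0 0; 0.7 0 -1.1 5.8 0 0 0; 0.7 0 -1.1 5.8 0 0 0; 0.7 0 -1.1 5.8 0 0 0; 0.7 0 -0.5 2.5 0 0 0; 0.7 0 0 0 -0.159 0 0; 0.7 0 0 0 -0.159 0 0; 0.7 0 0 0 0 0 0';  python3 -c "
from h import *
go(447,-42.2,150,13.1)"
```

```text
time_s: 22.2
eef_pos: [0.4304, -0.0467, 0.1796]
eef_rot: [0.548, 0.434, 0.563, -0.441]
wrist_force: [0.8, 0.1, 0.4]
opening: 0.697
t 22.2 tcp [430.4 -46.7 179.6] yaw 13.5 open 0.697 F [0.8 0.1 0.4] q6 -0.61
 turn rad (now axes) [ 0.007 -0.01   0.021]  shift cm now axes [ 2.92  1.78 -0.02]  shift cm after turn [ 2.96  1.72 -0.06]
```

```bash
python3 -m creep '0.7 0 1.7 0 0.007 -0.01 0.021; 0.7 0 0 0 0 0 0; 0.7 2.5 0 0 0 0 0; 0.7 0 0 0 0 0 0';  python3 -c "
from h import *
go(447,-42.2,100,13.1)"
```

```text
time_s: 22.7
eef_pos: [0.4478, -0.0413, 0.1526]
eef_rot: [0.552, 0.441, 0.553, -0.441]
wrist_force: [-0.4, -0.8, 0.6]
opening: 0.7
t 22.7 tcp [447.8 -41.3 152.6] yaw 12.7 open 0.7 F [-0.4 -0.8  0.6] q6 -0.58
 turn rad (now axes) [-0.006 -0.     0.   ]  shift cm now axes [ 5.26 -0.1   0.07]  shift cm after turn [ 5.26 -0.1   0.07]
```

```bash
python3 -m creep '0.7 2 -0.1 0.1 -0.006 0 0; 0.7 4 0 0 0 0 0; 0.7 4 0 0 0 0 0; 0.7 0 0 0 0 0 0';  python3 -c "
from h import *
go(447,-42.2,49,13.1)"
```

```text
time_s: 23.2
eef_pos: [0.451, -0.0432, 0.0547]
eef_rot: [0.556, 0.441, 0.551, -0.439]
wrist_force: [0.1, -0.2, -1.4]
opening: 0.696
t 23.2 tcp [451.  -43.2  54.7] yaw 13.0 open 0.696 F [ 0.1 -0.2 -1.4] q6 -0.59
 turn rad (now axes) [-0.001  0.003 -0.005]  shift cm now axes [ 0.57 -0.37 -0.19]  shift cm after turn [ 0.57 -0.37 -0.19]
```

```bash
python3 -m creep '0.7 0.5 -0.4 -0.2 0 0.003 -0.005; 0.7 0 0 0 0 0 0'; python3 -c "
from h import *
go(447,-42.2,49,13.1)"; python3 -m creep '0 0 0 0 0 0 0; 0 0 0 0 0 0 0; 0 0 0 0 0 0 0; 0 0 0 0 0 0 0; 0 0 0 0 0 0 0'; python3 -m creep '0 -1 0 0 0 0 0; 0 -2 0 0 0 0 0; 0 -4 0 0 0 0 0; 0 -4 0 0 0 0 0; 0 -3 0 0 0 0 0; 0 0 0 0 0 0 0';  python3 -c "
from h import *
go(534.8,247,190,-5.1)"
```

```text
time_s: 23.45
eef_pos: [0.4487, -0.0428, 0.0526]
eef_rot: [0.555, 0.44, 0.552, -0.44]
wrist_force: [-0.1, -0.3, -0.2]
opening: 0.696
t 23.45 tcp [448.7 -42.8  52.6] yaw 13.0 open 0.696 F [-0.1 -0.3 -0.2] q6 -0.59
 turn rad (now axes) [-0.001  0.003 -0.003]  shift cm now axes [ 0.35 -0.16 -0.09]  shift cm after turn [ 0.36 -0.15 -0.09]
time_s: 24.08
eef_pos: [0.4502, -0.0432, 0.0548]
eef_rot: [0.556, 0.441, 0.551, -0.439]
wrist_force: [-0.5, -0.1, -1.9]
opening: 0.365
time_s: 24.82
eef_pos: [0.4486, -0.0426, 0.2012]
eef_rot: [0.556, 0.441, 0.551, -0.439]
wrist_force: [-0.6, 0.1, -1.9]
opening: 0.363
t 24.82 tcp [448.6 -42.6 201.2] yaw 13.0 open 0.363 F [-0.6  0.1 -1.9] q6 -0.59
 turn rad (now axes) [ 0.316  0.004 -0.007]  shift cm now axes [  1.1   14.92 -26.27]  shift cm after turn [  1.12   6.02 -29.61]
```

```bash
python3 -m creep '0 0 1.5 -2.7 0 0 0; 0 0 2.7 -4.8 0 0 0; 0 0 2.7 -4.8 0 0 0; 0 0 2.7 -4.8 0 0 0; 0 0 2.7 -4.8 0 0 0; 0 0 2.3 -4.1 0 0 0; 0 0 0 0 0.158 0 0; 0 0 0 0 0.158 0 0; 0 0 0 0 0 0 0';  python3 -c "
from h import *
go(534.8,247,140,-5.1)"
```

```text
time_s: 25.95
eef_pos: [0.5284, 0.252, 0.1862]
eef_rot: [-0.474, -0.52, -0.475, 0.528]
wrist_force: [-0.6, 0.2, -1.6]
opening: 0.364
t 25.95 tcp [528.4 252.  186.2] yaw -5.6 open 0.364 F [-0.6  0.2 -1.6] q6 0.34
 turn rad (now axes) [-0.009  0.008  0.009]  shift cm now axes [4.61 0.73 0.4 ]  shift cm after turn [4.62 0.69 0.44]
```

```bash
python3 -m creep '0 0 0.7 0.4 -0.009 0.008 0.009; 0 0 0 0 0 0 0; 0 3.5 0 0 0 0 0; 0 0 0 0 0 0 0';  python3 - <<'E'
from h import *
go(534.8,247,100,-5.1)
p,d=ctrl.camera("scene");q,e=ctrl.camera("top")
cv2.imwrite("pics/c9.png",cv2.resize(np.hstack([p[30:180,300:450],q[130:280,130:280]]),None,fx=2.6,fy=2.6,interpolation=cv2.INTER_CUBIC))
o=ctrl.get_obs()["eef_pos"]
P=cloud("scene",d)
r=np.linalg.norm(P[...,:2]-o[:2],axis=-1)<.026
print([(z,int((r&(abs(P[...,2]-z/1000)<.002)).sum())) for z in range(60,130,4)])
E
```

```text
time_s: 26.45
eef_pos: [0.5351, 0.2455, 0.1495]
eef_rot: [-0.479, -0.52, -0.479, 0.521]
wrist_force: [0.1, 0.8, -2.4]
opening: 0.367
t 26.45 tcp [535.1 245.5 149.5] yaw -4.8 open 0.367 F [ 0.1  0.8 -2.4] q6 0.31
 turn rad (now axes) [ 0.006 -0.     0.001]  shift cm now axes [ 4.95 -0.04 -0.14]  shift cm after turn [ 4.95 -0.04 -0.14]
[(60, 0), (64, 0), (68, 0), (72, 0), (76, 0), (80, 0), (84, 0), (88, 0), (92, 1), (96, 8), (100, 23), (104, 27), (108, 18), (112, 20), (116, 19), (120, 24), (124, 23), (128, 24)]
```

View pics/c9.png

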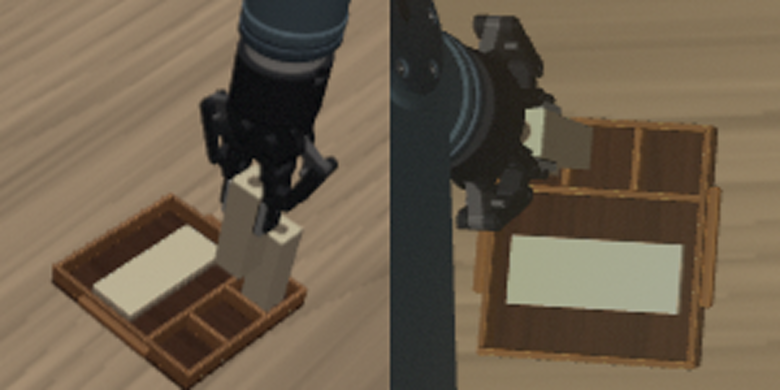

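The prop is upright over the middle cell with its bottom at about 96 mm, so contact should come near a TCP of 59. Lowering.

```bash
python3 -m creep '0 2 0 -0.1 0.006 0 0; 0 2.5 0 0 0 0 0; 0 2 0 0 0 0 0; 0 0 0 0 0 0 0';  python3 -c "
from h import *
go(534.8,247,60,-5.1)"
```

```text
time_s: 27.05
eef_pos: [0.5411, 0.2483, 0.0885]
eef_rot: [0.479, 0.526, 0.475, -0.518]
wrist_force: [-0.4, -0.3, -1.7]
opening: 0.368
t 27.05 tcp [541.1 248.3  88.5] yaw -5.1 open 0.368 F [-0.4 -0.3 -1.7] q6 0.32
 turn rad (now axes) [-0.    -0.005 -0.012]  shift cm now axes [ 2.85 -0.65  0.2 ]  shift cm after turn [ 2.85 -0.61  0.19]
```

```bash
python3 -m creep '0 0.5 -0.6 0.2 0 -0.005 -0.012; 0 0.8 0 0 0 0 0; 0 0 0 0 0 0 0';  python3 -c "
from h import *
go(534.8,247,60,-5.1)"
```

```text
time_s: 27.42
eef_pos: [0.5358, 0.2473, 0.0765]
eef_rot: [0.478, 0.522, 0.477, -0.521]
wrist_force: [-0.8, -0.0, -2.2]
opening: 0.368
t 27.43 tcp [535.8 247.3  76.5] yaw -5.1 open 0.368 F [-0.8 -0.  -2.2] q6 0.32
 turn rad (now axes) [-0.    -0.    -0.002]  shift cm now axes [ 1.65 -0.1   0.04]  shift cm after turn [ 1.65 -0.1   0.03]
```

```bash
python3 -m creep '0 1 -0.1 0 0 0 -0.002; 0 0.3 0 0 0 0 0; 0 0 0 0 0 0 0';  python3 -c "
from h import *
go(534.8,247,60,-5.1)"; python3 -m creep '0 0.2 0 0 0 0 -0.002; 0 0.1 0 0 0 0 0'
```

```text
time_s: 27.8
eef_pos: [0.5353, 0.2475, 0.0632]
eef_rot: [0.477, 0.522, 0.477, -0.521]
wrist_force: [-0.4, -0.1, -1.8]
opening: 0.37
t 27.8 tcp [535.3 247.5  63.2] yaw -5.1 open 0.37 F [-0.4 -0.1 -1.8] q6 0.32
 turn rad (now axes) [-0.    -0.001 -0.001]  shift cm now axes [ 0.32 -0.05  0.05]  shift cm after turn [ 0.32 -0.05  0.05]
time_s: 28.05
eef_pos: [0.5355, 0.2476, 0.0604]
eef_rot: [0.477, 0.522, 0.478, -0.522]
wrist_force: [-2.1, -0.5, 5.0]
opening: 0.37
```

Touched down at 60.4. Releasing.

```bash
python3 -m creep '0.7 0 0 0 0 0 0; 0.7 0 0 0 0 0 0; 0.7 0 0 0 0 0 0; 0.7 0 0 0 0 0 0; 0.7 -2 0 0 0 0 0; 0.7 -4 0 0 0 0 0; 0.7 -4 0 0 0 0 0; 0.7 -3 0 0 0 0 0; 0.7 0 0 0 0 0 0';  python3 - <<'E'
from h import *
go(545.9,-67.7,190,-5.3)
p,d=ctrl.camera("scene");q,e=ctrl.camera("top")
cv2.imwrite("pics/c10.png",cv2.resize(np.hstack([p[30:180,300:450],q[130:280,130:280]]),None,fx=2.6,fy=2.6,interpolation=cv2.INTER_CUBIC))
P=cloud("top",e)
print(rect(P,212,180,16,.095,.113),rect(P,360,177,20,.09,.112))
E
```

```text
time_s: 29.18
eef_pos: [0.5372, 0.2479, 0.2014]
eef_rot: [0.478, 0.524, 0.476, -0.52]
wrist_force: [0.3, -0.0, -0.3]
opening: 0.7
t 29.18 tcp [537.2 247.9 201.4] yaw -5.1 open 0.7 F [ 0.3 -0.  -0.3] q6 0.32
 turn rad (now axes) [ 0.003 -0.003 -0.006]  shift cm now axes [ 1.07  3.66 31.36]  shift cm after turn [ 1.14  3.78 31.34]
(155, array([534. , 243.5,  20.7,  31.8,  85. ]), np.float64(105.9)) (244, array([546.1, -67.3,  31.6,  32.4,  84.8]), np.float64(100.2))
```

View pics/c10.png

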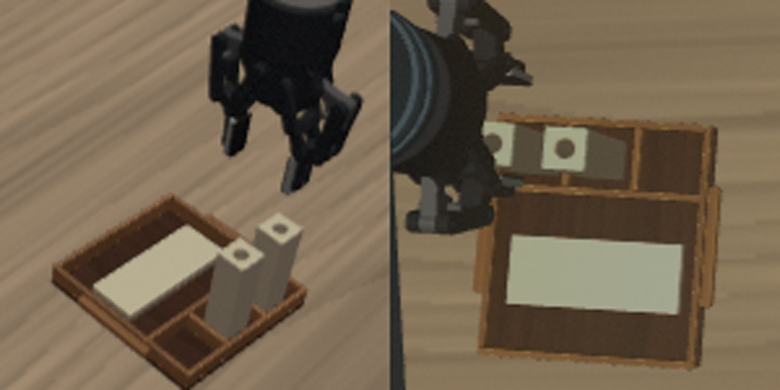

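Both props stand upright in the far and middle cells, tops at 106 mm. The last one is T3 at (546,-67).

```bash
python3 -m creep '0.7 0 0.4 3 0 0 0; 0.7 0 0.7 5.9 0 0 0; 0.7 0 0.7 5.9 0 0 0; 0.7 0 0.7 5.9 0 0 0; 0.7 0 0.7 5.9 0 0 0; 0.7 0 0.4 4 0 0 0; 0.7 0 0 0 0 0 0; 0.7 0 0 0 0 0 0';  python3 -c "
from h import *
go(545.9,-67.7,150,-5.3)"
```

```text
time_s: 30.28
eef_pos: [0.5367, -0.0678, 0.1852]
eef_rot: [-0.472, -0.517, -0.484, 0.525]
wrist_force: [-0.1, 0.9, -0.1]
opening: 0.7
t 30.27 tcp [536.7 -67.8 185.2] yaw -5.0 open 0.7 F [-0.1  0.9 -0.1] q6 -0.26
 turn rad (now axes) [ 0.005 -0.003  0.02 ]  shift cm now axes [ 3.5   0.99 -0.08]  shift cm after turn [ 3.52  0.92 -0.09]
```

```bash
python3 -m creep '0.7 0 0.9 0 0.005 -0.003 0.02; 0.7 0 0 0 0 0 0; 0.7 3 0 0 0 0 0; 0.7 0 0 0 0 0 0';  python3 -c "
from h import *
go(545.9,-67.7,100,-5.3)"
```

```text
time_s: 30.78
eef_pos: [0.5463, -0.0644, 0.1541]
eef_rot: [0.478, 0.522, 0.478, -0.521]
wrist_force: [0.3, 0.0, -0.3]
opening: 0.7
t 30.77 tcp [546.3 -64.4 154.1] yaw -5.0 open 0.7 F [ 0.3  0.  -0.3] q6 -0.25
 turn rad (now axes) [ 0.006 -0.001 -0.001]  shift cm now axes [ 5.41 -0.01  0.34]  shift cm after turn [ 5.41 -0.01  0.33]
```

```bash
python3 -m creep '0.7 0 0 0.3 0.006 0 0; 0.7 3 0 0 0 0 0; 0.7 3.5 0 0 0 0 0; 0.7 3 0 0 0 0 0; 0.7 0 0 0 0 0 0';  python3 -c "
from h import *
go(545.9,-67.7,51,-5.3)"
```

```text
time_s: 31.4
eef_pos: [0.5516, -0.0685, 0.0641]
eef_rot: [0.48, 0.525, 0.473, -0.52]
wrist_force: [0.2, 0.2, 0.6]
opening: 0.698
t 31.4 tcp [551.6 -68.5  64.1] yaw -5.3 open 0.698 F [0.2 0.2 0.6] q6 -0.25
 turn rad (now axes) [ 0.001  0.002 -0.012]  shift cm now axes [ 1.3  -0.59 -0.03]  shift cm after turn [ 1.31 -0.57 -0.03]
```

```bash
python3 -m creep '0.7 0.8 -0.6 0 0 0.002 -0.012; 0.7 0 0 0 0 0 0; 0.7 0.5 0 0 0 0 0; 0.7 0 0 0 0 0 0'; python3 -c "
from h import *
go(545.9,-67.7,51,-5.3)"
```

```text
time_s: 31.9
eef_pos: [0.5487, -0.0691, 0.0553]
eef_rot: [0.479, 0.524, 0.474, -0.521]
wrist_force: [0.1, 0.2, -0.7]
opening: 0.698
t 31.9 tcp [548.7 -69.1  55.3] yaw -5.3 open 0.698 F [ 0.1  0.2 -0.7] q6 -0.25
 turn rad (now axes) [ 0.001  0.002 -0.006]  shift cm now axes [ 0.42 -0.3  -0.11]  shift cm after turn [ 0.43 -0.29 -0.11]
```

```bash
python3 -m creep '0.7 0.3 -0.3 -0.1 0 0.002 -0.006; 0 0 0 0 0 0 0; 0 0 0 0 0 0 0; 0 0 0 0 0 0 0; 0 0 0 0 0 0 0; 0 0 0 0 0 0 0'; python3 -m creep '0 -1 0 0 0 0 0; 0 -2 0 0 0 0 0; 0 -4 0 0 0 0 0; 0 -4 0 0 0 0 0; 0 -3 0 0 0 0 0; 0 0 0 0 0 0 0';  python3 -c "
from h import *
go(529.7,189.3,200,-5.1)"
```

```text
time_s: 32.65
eef_pos: [0.5463, -0.0679, 0.0528]
eef_rot: [0.477, 0.523, 0.476, -0.522]
wrist_force: [0.7, 0.3, 0.2]
opening: 0.368
time_s: 33.4
eef_pos: [0.5446, -0.0673, 0.1977]
eef_rot: [-0.476, -0.522, -0.477, 0.523]
wrist_force: [-0.8, 0.4, -0.8]
opening: 0.366
t 33.4 tcp [544.6 -67.3 197.7] yaw -5.3 open 0.366 F [-0.8  0.4 -0.8] q6 -0.25
 turn rad (now axes) [-0.003 -0.001  0.002]  shift cm now axes [ -0.2   -3.84 -25.42]  shift cm after turn [ -0.23  -3.77 -25.43]
```

```bash
python3 -m creep '0 0 -0.5 -3 0 0 0; 0 0 -0.8 -5.2 0 0 0; 0 0 -0.8 -5.2 0 0 0; 0 0 -0.8 -5.2 0 0 0; 0 0 -0.6 -4.5 0 0 0; 0 0 -0.3 -2 0 0 0; 0 0 0 0 0 0 0; 0 0 0 0 0 0 0';  python3 -c "
from h import *
go(529.7,189.3,150,-5.1)"
```

```text
time_s: 34.4
eef_pos: [0.5227, 0.1923, 0.1862]
eef_rot: [-0.472, -0.518, -0.48, 0.528]
wrist_force: [-1.0, -0.6, -1.8]
opening: 0.365
t 34.4 tcp [522.7 192.3 186.2] yaw -5.4 open 0.365 F [-1.  -0.6 -1.8] q6 0.23
 turn rad (now axes) [-0.005  0.002  0.018]  shift cm now axes [3.61 0.79 0.22]  shift cm after turn [3.62 0.72 0.23]
```

```bash
python3 -m creep '0 0 0.7 0.2 -0.005 0.002 0.018; 0 0 0 0 0 0 0; 0 3 0 0 0 0 0; 0 0 0 0 0 0 0';  python3 - <<'E'
from h import *
go(529.7,189.3,100,-5.1)
p,d=ctrl.camera("scene");q,e=ctrl.camera("top")
cv2.imwrite("pics/c11.png",cv2.resize(np.hstack([p[30:180,300:450],q[130:280,130:280]]),None,fx=2.6,fy=2.6,interpolation=cv2.INTER_CUBIC))
o=ctrl.get_obs()["eef_pos"]
P=cloud("scene",d)
r=np.linalg.norm(P[...,:2]-o[:2],axis=-1)<.026
print([(z,int((r&(abs(P[...,2]-z/1000)<.002)).sum())) for z in range(70,130,4)])
E
```

```text
time_s: 34.9
eef_pos: [0.5308, 0.186, 0.1555]
eef_rot: [0.476, 0.523, 0.476, -0.523]
wrist_force: [-1.0, 0.1, -2.5]
opening: 0.373
t 34.9 tcp [530.8 186.  155.5] yaw -5.4 open 0.373 F [-1.   0.1 -2.5] q6 0.22
 turn rad (now axes) [-0.005  0.    -0.001]  shift cm now axes [ 5.55 -0.15 -0.32]  shift cm after turn [ 5.55 -0.14 -0.32]
[(70, 0), (74, 0), (78, 0), (82, 0), (86, 0), (90, 0), (94, 0), (98, 0), (102, 3), (106, 20), (110, 25), (114, 21), (118, 20), (122, 21), (126, 26)]
```

View pics/c11.png

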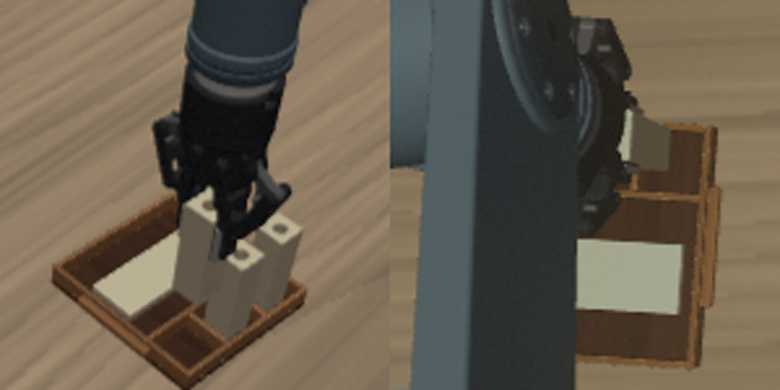

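The prop is upright over the near cell with its bottom at about 103 mm. I'll lower it with corrections.

```bash
python3 -m creep '0 0 -0.15 -0.3 -0.005 0 0; 0 2.5 0 0 0 0 0; 0 2.5 0 0 0 0 0; 0 0 0 0 0 0 0';  python3 -c "
from h import *
go(529.7,189.3,80,-5.1)"
```

```text
time_s: 35.5
eef_pos: [0.536, 0.1908, 0.1132]
eef_rot: [0.481, 0.526, 0.474, -0.517]
wrist_force: [-0.5, -0.5, -0.6]
opening: 0.37
t 35.5 tcp [536.  190.8 113.2] yaw -5.0 open 0.37 F [-0.5 -0.5 -0.6] q6 0.22
 turn rad (now axes) [ 0.002 -0.003 -0.016]  shift cm now axes [ 3.31 -0.67  0.22]  shift cm after turn [ 3.32 -0.61  0.21]
```

```bash
python3 -m creep '0 1 -0.6 0.2 0.002 -0.003 -0.016; 0 1 0 0 0 0 0; 0 0 0 0 0 0 0';  python3 -c "
from h import *
go(529.7,189.3,70,-5.1)"
```

```text
time_s: 35.88
eef_pos: [0.5315, 0.1898, 0.0949]
eef_rot: [0.478, 0.523, 0.477, -0.521]
wrist_force: [0.0, 0.7, -1.4]
opening: 0.366
t 35.88 tcp [531.5 189.8  94.9] yaw -5.1 open 0.366 F [ 0.   0.7 -1.4] q6 0.22
 turn rad (now axes) [-0.    -0.001 -0.003]  shift cm now axes [ 2.49 -0.18  0.07]  shift cm after turn [ 2.49 -0.17  0.07]
```

```bash
python3 -m creep '0 1.2 -0.2 0 0 -0.001 -0.003; 0 1.2 0 0 0 0 0; 0 0 0 0 0 0 0';  python3 -c "
from h import *
go(529.7,189.3,60,-5.1)"
```

```text
time_s: 36.25
eef_pos: [0.5296, 0.1901, 0.0696]
eef_rot: [0.477, 0.522, 0.477, -0.522]
wrist_force: [-0.5, 0.9, -1.6]
opening: 0.366
t 36.25 tcp [529.6 190.1  69.6] yaw -5.1 open 0.366 F [-0.5  0.9 -1.6] q6 0.22
 turn rad (now axes) [ 0.    -0.    -0.001]  shift cm now axes [0.96 0.02 0.08]  shift cm after turn [0.96 0.02 0.08]
```

```bash
python3 -m creep '0 0.8 0 0 0 0 0; 0 0 0 0 0 0 0'; python3 -m creep '0 0.2 0 0 0 0 0; 0 0 0 0 0 0 0'
```

```text
time_s: 36.5
eef_pos: [0.5296, 0.1901, 0.0609]
eef_rot: [0.477, 0.522, 0.477, -0.522]
wrist_force: [0.3, 0.8, -1.7]
opening: 0.369
time_s: 36.75
eef_pos: [0.5301, 0.1901, 0.0592]
eef_rot: [0.478, 0.522, 0.477, -0.521]
wrist_force: [0.5, 0.4, -1.6]
opening: 0.372
```

```bash
python3 -m creep '0 0.15 0 0 0 0 0'; python3 -m creep '0 0.1 0 0 0 0 0'
```

```text
time_s: 36.88
eef_pos: [0.5306, 0.1903, 0.0587]
eef_rot: [0.478, 0.522, 0.477, -0.521]
wrist_force: [-3.5, 0.3, 13.3]
opening: 0.366
time_s: 37.0
eef_pos: [0.5306, 0.1903, 0.0587]
eef_rot: [0.478, 0.522, 0.477, -0.521]
wrist_force: [-4.7, -0.8, 8.3]
opening: 0.369
```

Contact with the floor. I'll release, rise, and move aside to check.

```bash
python3 -m creep '0.7 0 0 0 0 0 0; 0.7 0 0 0 0 0 0; 0.7 0 0 0 0 0 0; 0.7 0 0 0 0 0 0; 0.7 -2 0 0 0 0 0; 0.7 -4 0 0 0 0 0; 0.7 -4 0 0 0 0 0; 0.7 -4 0 0 0 0 0; 0.7 -4 0 0 0 0 0; 0.7 0 0 0 0 0 0'; python3 -m creep '0.7 0 0 5 0 0 0; 0.7 0 0 5 0 0 0; 0.7 0 0 5 0 0 0; 0.7 0 0 5 0 0 0;  0.7 0 0 5 0 0 0; 0.7 0 0 5 0 0 0; 0.7 0 0 5 0 0 0; 0.7 0 0 0 0 0 0; 0.7 0 0 0 0 0 0'
python3 - <<'E'
from h import *
p,d=ctrl.camera("scene");q,e=ctrl.camera("top")
cv2.imwrite("pics/s12.png",p);cv2.imwrite("pics/t12.png",q)
P=cloud("top",e);S=cloud("scene",d)
th=np.radians(-5.1);A=np.array([[np.cos(th),np.sin(th)],[-np.sin(th),np.cos(th)]])
def rep(n,r):
    print(n,r, "caddy" ,np.round(A@(r[1][:2]-[467.1,253.1]),1)) if r else print(n,r)
for n,u,v in(("far",172,180),("mid",198,185),("near",222,188)):rep(n,rect(P,u,v,14,.095,.113))
rep("bat",rect(P,208,232,45,.013,.0205))
print("S1",rect(P,306,176,18,.04,.06),"S2",rect(P,295,131,18,.04,.06))
for n,u,v in(("lowA",455,200),("lowB",450,155)):print(n,rect(P,u,v,46,.007,.017) )
m=(P[...,2]>.007)&(P[...,2]<.0175)
pts=P[100:240,400:520][m[100:240,400:520]]
for lo,hi in((.4,.547),(.547,.7)):
    s=pts[(pts[:,0]>lo)&(pts[:,0]<hi)]
    if len(s):print(len(s),cv2.minAreaRect((s[:,:2]*1000).astype(np.float32)))
E
```

```text
time_s: 38.25
eef_pos: [0.5302, 0.1901, 0.244]
eef_rot: [0.478, 0.522, 0.477, -0.521]
wrist_force: [-0.5, 0.7, 0.3]
opening: 0.701
time_s: 39.38
eef_pos: [0.4943, -0.1668, 0.2343]
eef_rot: [-0.474, -0.521, -0.481, 0.522]
wrist_force: [-0.8, 0.4, -0.5]
opening: 0.703
far (275, array([540.1, 305.3,  34. ,  31.8,  85.8]), np.float64(105.9)) caddy [68.1 58.5]
mid (273, array([534.2, 249.5,  34. ,  31.6,  87.3]), np.float64(105.8)) caddy [67.2  2.4]
near (256, array([530.6, 190.8,  33.3,  31.9,  86.7]), np.float64(106.2)) caddy [ 68.8 -56.4]
bat (1674, array([439. , 256.7, 145.2,  58. ,  85.2]), np.float64(18.2)) caddy [-28.3   1.1]
S1 (214, array([557. ,  41.4,  32.3,  31.8,  57.9]), np.float64(50.2)) S2 (220, array([654.9,  63.3,  32.6,  32. ,  11.2]), np.float64(50.0))
lowA (324, array([ 5.809e+02, -2.103e+02,  4.170e+01,  4.230e+01,  5.000e-01]), np.float64(12.0))
lowB (487, array([ 589.9, -214.7,   58.7,   52.5,    2.8]), np.float64(12.0))
487 ((589.9175415039062, -214.73031616210938), (58.7407112121582, 52.53678512573242), 2.7545440196990967)
```

View pics/t12.png

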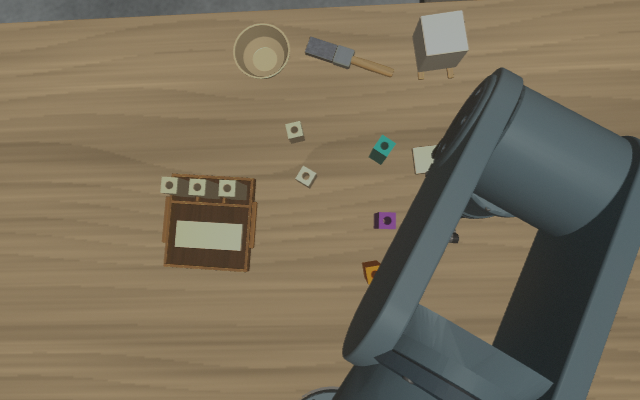

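View pics/s12.png

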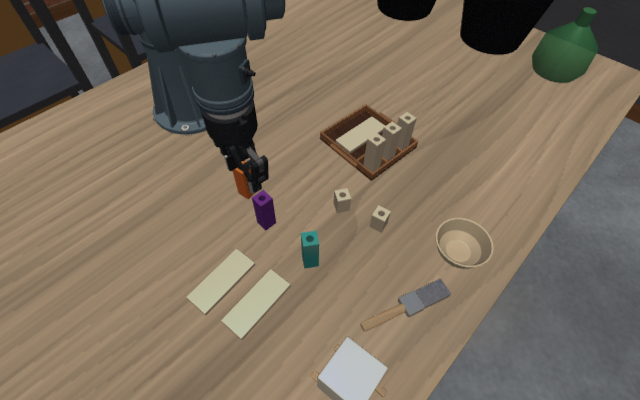

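Three props stand in the cells at scene (375,152), (391,145) and (406,133). The bat lies flat in the bay at (360,135), and the short props and lower bats look where they were. The arm is clear at z = 0.23, so I'm handing in.

Run:
```python
from h import *
p,d=ctrl.camera("scene")
S=cloud("scene",d);S0=cloud("scene",np.load("scene_d0.npy"))
for u,v in((220,281),(257,303)):print(rect(S,u,v,38,.007,.017))
print(ctrl.hand_in())
```

```text
(1816, array([ 502.4, -281.6,   59.4,  145. ,    5.1]), np.float64(12.6))
(1989, array([ 593.3, -262.3,   58.7,  144.9,    4.8]), np.float64(12.5))
the job is handed in; nothing more can be done
None
```

I placed the top bat flat in the tray's wide bay, then stood the three cream tall props one to a cell, and handed the job in at about 39 s of the 128 s allowed. `hand_in` gives no verdict, so this rests on my own last checks:

| Item | Last measurement | Allowed |
|---|---|---|
| Top bat in tray frame | (-28, 1) mm, top face at 18 mm, flat | x -69 to 11, y ±16 mm |
| Prop, far cell | (68, 58.5) mm, top at 106 mm, upright | x 55 to 81, y 45 to 71 mm |
| Prop, middle cell | (67, 2) mm, top at 106 mm, upright | x 55 to 81, y ±13 mm |
| Prop, near cell | (69, -56) mm, top at 106 mm, upright | x 55 to 81, y -71 to -45 mm |
| Short props | moved less than 1 mm | under 25 mm |
| Lower bats | (502, -282) and (593, -262) mm in the world frame, about 1 mm from my start estimates | under 15 mm |

- **Weak or failed checks:** the arm partly hid the lower bats in the last top view, so their fits there were incomplete. I took their positions from the scene camera instead. The start position of one of them was itself only an estimate, because the top bat's edge blurred it.
- **Camera disagreement:** the two cameras differed by about 1 mm throughout.
- **Contact on placing:** two of the props touched the floor lightly (up to about 19 N) just before release, and the third at 5 N. These are well under the limit on wrist force.

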